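# Drag the bottle tray out of the deep lab shelf

## Robot

A 7-joint arm with a two-finger parallel gripper is mounted at the origin on the work surface. World frame = base frame: x ahead of the robot, y to its left, z up, the work surface at z = 0. Lengths are in m, angles in rad, forces in N, time in s.
With the tool pointing down it reaches from about 0.425 to 0.875 m from the base axis. Payload 4.7 kg.
Tool frame: the origin (TCP) lies on the centre line of the jaws, within the pads' length; the fingertips stand ahead of it and the grasp point (between the pads) lies 2 mm behind it (nose_length is the z of the fingertips in the tool frame, in m); z points along the fingers, y is the line along which they close (so a half turn about z gives the same grasp; the last joint's range is limited). The gripper opens to 87 mm and grips with 3 to 60 N. Pads are 19 mm wide; open, the fingers measure 117 mm over their backs; the gripper's body (75 mm by 190 mm) begins 51 mm behind the grasp point.
Start: joints at [-1.224, 0.321, -0.07, 1.45, 0.023, 1.371, -0.057], TCP at [0.212, 0.614, 0.211] pointing down, gripper open.
Joint ranges: [-2.86, 2.86], [-0.3, 2.09], [-1.38, 1.24], [0.06, 2.45], [-1.56, 4.7], [0.09, 2.05], [-2.69, 2.69]. Speed limits (rad/s): [2.57, 2.57, 3.14, 3.14, 3.14, 3.14, 3.14].

## Interface

Orientations are given as a rotation vector (axis times angle).
In Python, from bench import * gives the robot as it stands.
- The arm moves only by the tool send_rows, never from a script. Its arguments are lists of equal length, an entry for each row: "xyz": the shift along the tool's x, y, z in mm, a list of three; "dr": the turn, a rotation vector about the tool's x, y, z in rad, a list of three. A call has exactly 10 rows; each row is the pose to reach, as a shift and turn from the pose commanded when the call began, along the tool's axes at that moment; what a row does not reach only later rows make up. A row lasts 1/12 s, in which the tool goes at most 41.7 mm and 7.16 degrees, less where a joint would pass 70% of its speed; a pose out of reach is approached as far as the arm can. A call with a gripper value outside its range is refused whole. "jaw" is the finger opening in mm, from 0 to 87, set as the call begins (left out, the last holds). The fingers move at their own pace and stop on an object; "grip_force" is the grip in N (left out, the last holds). Time passes only in rows, so rows that repeat a pose let the fingers close, or fill a call up. It gives the time, the measured TCP pose, the force, the opening and the grip force at its end, in the units of the state.
- get_state(): the state, without advancing time (a new reading comes with each control period).
- get_image(name): name is "side" or "top"; returns the picture (384x512x3 uint8, red, green, blue); there is no depth.
- calibration(name): a dict with "vfov" (degrees; the focal length in pixels is half the picture's height over the tangent of half this angle, whatever the lens; pixels are square), "cx", "cy" (the principal point, pixels), "rvec" (rotation vector, rad) and "tvec" (3), from world to camera coordinates, as OpenCV has them. Camera axes: x right, y down, z forward; pixel columns grow to the right and rows downward; lengths in m; the calibration is good to about 2 mm. A picture is of the moment at which its call begins. calibration takes no time and is no camera call.
- close_job(): hands the job in; it is judged then, once.
The state is a dict: "time": time; "joint_positions": joint angles; "qd": joint speeds; "joint_torque": joint torques, N m; "position": TCP position; "tool_rot": TCP orientation; "ft_force": force on the tool from outside, world axes, zero at the start; "torque": the same for the moment, N m; "grip_width": opening from 0.0 (shut) to 1.0 (fully open); "grip_force": force on a finger pad.
Only numpy, scipy, OpenCV 4.12 (cv2) and the standard library are available. Lean on these libraries where they do the work, as an engineer would, in place of code of your own. Each camera call takes 0.05 s, during which the arm holds its last target. There are 200 camera calls.

## Task

The blue tray of amber bottles stands too far back on the deep shelf under the wire tier. Pick up the orange-handled drag hook by its handle, hook its blade over the inside of the blue tray's front lip and drag the tray straight forward, flat on the board, until its front wall stands over the yellow line; do not touch the trays with the gripper and leave the grey tray where it is. Then set the hook back down, right way up, on the bench to the left of the shelf (robot's left).

Things in the scene. Friction and masses are not known exactly. Their poses are not given: they have to be found in the camera images.
- hook_grip (a point): Loose drag hook, 140 g, left of the shelf. Orange block handle 70 (x) x 24 (y) x 50 mm high; a steel rod 10 thick runs from it along +x, its underside 35 above the hook's underside, and ends in a downturned blade 4 thick (x), 36 wide (y), lower edge level with the handle's underside. This point: middle of the handle in x, y, 30 above its underside; x from handle to blade, z up.
- hook_tip (a point): Middle of the lower edge of the hook's blade, 150 mm ahead (hook's +x) of the handle's middle and 30 below point hook_grip; same axes as hook_grip.
- blue_lip (a point): Loose blue tray of amber bottles (fixed in it, 86 high), 0.3 to 0.65 kg, 150 deep (x) x 105 wide x 55 mm high, walls 5 thick, in any of three places side by side, 130 apart. This point: middle of the top edge of its front wall (nearest the robot), mid-thickness, 55 above the shelf board; x to the tray's rear, z up. Behind this wall it is empty for 64. Slides with ordinary friction.
- grey_lip (a point): Grey tray with white bottles, red caps; same size and form as the blue one; a bystander. Same point and axes: middle of the top edge of its front wall. A loose steel tin (84 mm across, 110 mm high) stands in the third place.
- shelf_line (a point): Fixed shelf: white board 360 deep (x) x 440 wide (y) x 12 mm thick; a yellow line 40 deep crosses it along y. This point: middle of the line on the board's top, 90 behind its front edge; x to the rear (away from the robot), y left. A green wire tier, underside 201 above the bench, on posts 213 to either side, covers the board from 60 behind this point to the rear.
Things that resemble listed ones, but are neither listed nor needed, are in the scene too. Leave any red or white look-alike of the part that bears hook_grip alone.

How it is judged:
On the way, in this order (a step that is already met when the one before it is completed fails the run):
1. the hook's blade is inside the blue tray, behind its front lip and below its top edge (x of hook_tip in the frame of blue_lip between 0 and 0.05 m and y of hook_tip in the frame of blue_lip between -0.05 and 0.05 m and z of hook_tip in the frame of blue_lip below -0.008 m), for 0.1 s.
2. with the blade still behind the lip, the tray's front wall comes over the yellow line (all of step 1 and x of blue_lip in the frame of shelf_line between -0.02 and 0.02 m), for 0.1 s.
At the end, for the whole second after the job is handed in: Middle of the blue tray's front wall within 20 mm of the yellow line's middle, tray flat on the board, within 15 deg of square; grey tray within 20 mm of its start; hook upright (10 deg) on the bench, handle left of the shelf, 200 mm or more from the line's middle; hook and tray at rest (x of blue_lip in the frame of shelf_line between -0.02 and 0.02 m and y of blue_lip in the frame of shelf_line between -0.19 and 0.19 m and angle between the x axis of blue_lip and the x axis of shelf_line, either way round below 0.26 rad and angle between blue_lip's own z axis and vertical below 0.1 rad and height (world z) of blue_lip below 0.075 m and distance of grey_lip from where it was at the start of the episode below 0.02 m and height (world z) of hook_grip below 0.037 m and height (world z) of hook_tip below 0.008 m and angle between hook_grip's own z axis and vertical below 0.17 rad and y of hook_grip in the frame of shelf_line above 0.2 m and linear speed of each of hook, blue_tray below 0.02 m/s); the robot touches nothing.
It fails at once if the gripper's fingers or the arm touch the blue tray (contact force between any of the fingers, the arm and blue_tray above 1 N).
It fails at once if the gripper's fingers or the arm touch the grey tray (contact force between any of the fingers, the arm and grey_tray above 1 N).
It fails at once if the grey tray is pushed more than 20 mm (distance of grey_lip from where it was at the start of the episode above 0.02 m).
It fails at once if the blue tray is tipped up (angle between blue_lip's own z axis and vertical above 0.35 rad).
It also fails if it takes over 54 s, if anything falls off the work surface, if the arm or the gripper's body presses on something with over 40 N, if the wrist force passes 120 N, or if a joint passes its speed limit or range.

## Working session

There is one attempt and no reset: what is moved stays moved. The work goes in short steps, Python scripts to look and compute and a tool call to move; the robot and the scene stay as the last step left them, time stands still between calls to the robot, and variables do not carry over. Pictures are saved under pics/ and viewed, at most 10 in all, crops included, and the job is handed in when it is done.

Besides the shell and the picture viewer there is one more tool, called after "Call:" as name(argument=value, ...) on one line, values as JSON. send_rows: Moves the arm, as the interface text tells. Its arguments: {"type":"object","properties":{"xyz":{"type":"array"},"dr":{"type":"array"},"jaw":{"type":"number"},"grip_force":{"type":"number"}},"required":["xyz","dr"]}

```bash
mkdir -p pics
cat > h.py <<'E'
from bench import *
import numpy as np, cv2
from scipy.spatial.transform import Rotation as R
def cam(n):
    c=calibration(n); f=192/np.tan(np.radians(c["vfov"])/2)
    return f,c["cx"],c["cy"],R.from_rotvec(c["rvec"]).as_matrix(),np.array(c["tvec"])
def ray(n,u,v,z):
    f,cx,cy,M,t=cam(n); d=M.T@np.array([(u-cx)/f,(v-cy)/f,1]); o=-M.T@t
    return (o+d*(z-o[2])/d[2]).round(4)
def proj(n,p):
    f,cx,cy,M,t=cam(n); q=M@np.array(p)+t
    return (f*q[:2]/q[2]+[cx,cy]).round(1)
def snap(n,name):
    i=get_image(n); cv2.imwrite(f"pics/{name}.png",i[:,:,::-1]); return i
E
python3 - <<'E'
from h import *
a=snap("top","t0");b=snap("side","s0")
cv2.imwrite("pics/both.png",cv2.resize(np.vstack([a,b])[:,:,::-1],None,fx=.78,fy=.78))
s=get_state();print(s)
for n in("top","side"):
    c=calibration(n);print(c);f,cx,cy,M,t=cam(n);print(-M.T@t)
print(R.from_rotvec(s["tool_rot"]).as_matrix().round(3))
E
```

```text
{'time': 0.1, 'joint_positions': array([-1.22387155,  0.32175642, -0.07008017,  1.45156057,  0.02260348,
        1.3707786 , -0.05687427]), 'qd': array([ 0.00065142, -0.00269707, -0.00188911, -0.0030554 ,  0.00103801,
        0.00016639, -0.00095573]), 'joint_torque': array([-6.09001581e-04, -4.92570555e+01, -4.05926825e-01, -3.13399923e+01,
       -6.41357177e-02,  3.95610777e-02,  9.36093988e-05]), 'position': array([0.21224723, 0.61382804, 0.20956216]), 'tool_rot': array([-5.20281339e-01, -3.09801936e+00,  2.67943043e-03]), 'ft_force': array([ 0.29032991, -1.06811113, -0.75513161]), 'torque': array([ 0.01603891, -0.02904208, -0.03356115]), 'grip_force': 0.0, 'grip_width': 0.9970742845016177}
{'vfov': 48.40479288977246, 'cx': 258.1716327327648, 'cy': 187.53880229894574, 'rvec': array([ 2.13711979, -2.19996015,  0.06114155]), 'tvec': array([0.15728591, 0.44582547, 0.99405458])}
[0.36840688 0.12110879 1.03017122]
{'vfov': 44.51661094715891, 'cx': 258.89527317600505, 'cy': 185.35401309760448, 'rvec': array([ 2.15405108, -0.17171177,  0.08495369]), 'tvec': array([-0.4089298 ,  0.18105805,  1.26522828])}
[ 0.25983106 -1.00431112  0.85126682]
[[-0.945  0.327 -0.   ]
 [ 0.327  0.945 -0.002]
 [-0.    -0.002 -1.   ]]
```

View pics/t0.png

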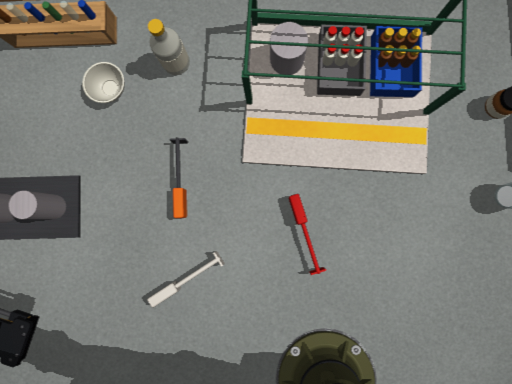

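View pics/s0.png

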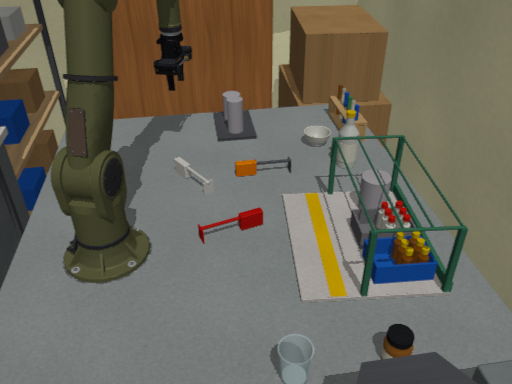

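Top view: the candidates are the orange hook (179,203), red look-alike (298,210) and white look-alike (163,295). I choose the orange one. The blue tray is at (396,75), the grey at (341,65), the tin at (290,50) and the line at row ~130.

```bash
cat > m.py <<'E'
from h import *
def mask(i,lo,hi):
    return cv2.inRange(cv2.cvtColor(i,cv2.COLOR_RGB2HSV),lo,hi)
def big(m,x=None):
    c,_=cv2.findContours(m,cv2.RETR_EXTERNAL,cv2.CHAIN_APPROX_NONE); return max(c,key=cv2.contourArea)
def poly(n,c,z): return np.array([ray(n,u,v,z)[:2] for u,v in c.reshape(-1,2)])
E
python3 - <<'E'
from m import *
i=cv2.imread("pics/t0.png")[:,:,::-1].copy()
s=cv2.imread("pics/s0.png")[:,:,::-1].copy()
o=mask(i,(5,180,120),(14,255,255)); o[:,:150]=0; o[:,220:]=0
c=big(o); b=cv2.minAreaRect(poly("top",c,.05).astype(np.float32)); print("orange@.05",b,cv2.boundingRect(c), cv2.boxPoints(b))
y=big(mask(i,(20,150,120),(30,255,255))[100:150]) ; y=y+[0,100]
b=cv2.minAreaRect(poly("top",y,.012).astype(np.float32)); print("line",b)
m=mask(i,(105,150,60),(125,255,255)); m[:,:350]=0; c=big(m); x,yy,w,h=cv2.boundingRect(c);print("blue box",x,yy,w,h)
p=poly("top",c,.067); print(p.min(0),p.max(0))
sc=mask(s,(5,180,120),(14,255,255)); sc[:140]=0;sc[190:]=0;c=big(sc);print("side orange",cv2.boundingRect(c), ray("side",*c.reshape(-1,2).mean(0),.035))
big_=np.hstack([cv2.resize(i[120:240,130:230],None,fx=4,fy=4,interpolation=2),cv2.resize(i[20:140,355:435],None,fx=4,fy=4,interpolation=2)])
cv2.imwrite("pics/crop.png",big_[:,:,::-1])
E
```

```text
orange@.05 ((0.41873404383659363, 0.3272302746772766), (0.02794545330107212, 0.06728324294090271), 89.21699523925781) (173, 188, 13, 30) [[0.38490462 0.3137186 ]
 [0.45218158 0.31279913]
 [0.45256346 0.34074196]
 [0.3852865  0.34166142]]
line ((0.5832908749580383, -0.04574044048786163), (0.4299969971179962, 0.03948114067316055), 84.57239532470703)
blue box 371 50 50 32
[ 0.6796 -0.2374] [ 0.7568 -0.1227]
side orange (244, 175, 2, 1) [0.4097 0.2708 0.035 ]
```

View pics/crop.png

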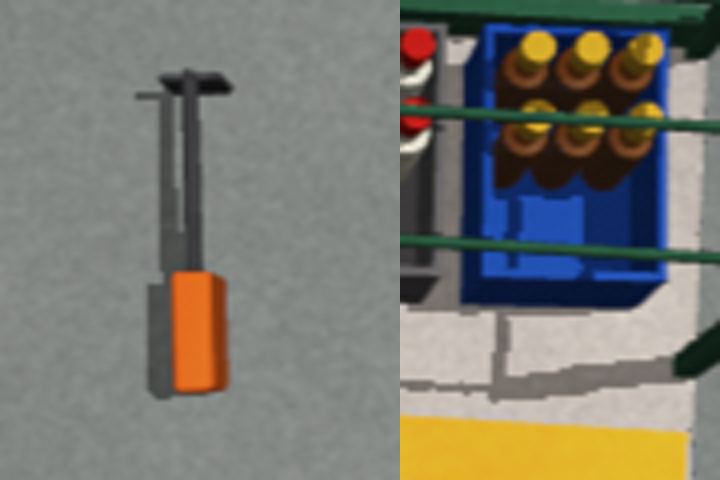

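The crop confirms orange handle with steel rod and dark blade. The handle's top face is centred at about (178,203) px and the blade at about (179,141). The blue tray's front lip runs from (375.5,89) to (422,89.5).

Run:
```python
from m import *
h=ray("top",178.2,202.7,.05);b=ray("top",178.6,140.7,.042);print("handle",h,"blade",b,np.linalg.norm((b-h)[:2]),"yaw deg",np.degrees(np.arctan2(b[1]-h[1],b[0]-h[0])))
c4=[ray("top",130+u/4,120+v/4,.05) for u,v in((172,272),(213,272),(213,390),(172,390))];print(c4)
l=ray("top",375.5,88.7,.067);r=ray("top",422,89.5,.067);print("lip",l,r,np.linalg.norm(l-r),(l+r)/2,"slope deg",np.degrees(np.arctan2(l[0]-r[0],l[1]-r[1])))
a=np.radians(84.57-90);X=np.array([np.cos(a),np.sin(a)]);Y=np.array([-X[1],X[0]])
d=((l+r)/2)[:2]-[.5833,-.0457];print("in shelf frame",d@X,d@Y)
s=get_state();M=R.from_rotvec(s["tool_rot"]).as_matrix()
print("tool yaw (x axis)",np.degrees(np.arctan2(M[1,0],M[0,0])), M.T@(h-s["position"]))
print(proj("side",h),proj("side",(l+r)/2))
```

```text
handle [0.4182 0.3291 0.05  ] blade [0.5646 0.3279 0.042 ] 0.1464049179501836 yaw deg -0.46962701968963927
[array([0.4526, 0.3407, 0.05  ]), array([0.4519, 0.3169, 0.05  ]), array([0.3838, 0.3178, 0.05  ]), array([0.3845, 0.3415, 0.05  ])]
lip [ 0.6652 -0.1317  0.067 ] [ 0.6596 -0.237   0.067 ] 0.10544880274332183 [ 0.6624  -0.18435  0.067  ] slope deg 3.044201226532559
in shelf frame 0.0918654335852485 -0.13054261607687467
tool yaw (x axis) 160.93342123348583 [-0.28764976 -0.20155611  0.15993571]
[244.7 161.7] [369.6 252.6]
```

Call:
send_rows(xyz=[[-22,-16,5],[-54,-38,15],[-85,-60,25],[-117,-82,35],[-149,-104,45],[-180,-126,55],[-212,-149,65],[-244,-171,75],[-270,-189,83],[-288,-202,90]], dr=[[0,0,-0.03],[0,0,-0.06],[0,0,-0.09],[0,0,-0.13],[0,0,-0.16],[0,0,-0.2],[0,0,-0.23],[0,0,-0.26],[0,0,-0.29],[0,0,-0.321]], jaw=87, grip_force=40)

```text
time: 0.93
position: [0.4205, 0.3253, 0.1197]
tool_rot: [0.022, 3.141, -0.003]
ft_force: [0.2, 0.0, -1.0]
grip_width: 1.004
grip_force: 0.0
```

Run:
```python
from h import *
import bench; print([n for n in dir(bench) if not n.startswith('_')])
s=get_state();M=R.from_rotvec(s["tool_rot"]).as_matrix();print(s["position"],s["joint_positions"].round(3),np.degrees(np.arctan2(M[1,0],M[0,0])),M.T@(np.array([.418,.329,.034])-s["position"]))
i=snap("side","s1"); t=snap("top","t1")
cv2.imwrite("pics/c1.png",np.hstack([cv2.resize(i[60:210,180:330],(480,480)),cv2.resize(t[100:250,100:250],(320,320)).repeat(1,0) if 0 else cv2.copyMakeBorder(cv2.resize(t[120:240,120:240],(320,320)),0,160,0,0,0)])[:,:,::-1])
```

```text
['MotionError', 'calibration', 'close_job', 'get_image', 'get_state', 'nose_length']
[0.42048309 0.32530477 0.11966141] [-0.813  0.136  0.112  1.864 -0.015  1.144  0.861] 179.18209004442974 [0.00254002 0.00380987 0.08565472]
```

View pics/c1.png

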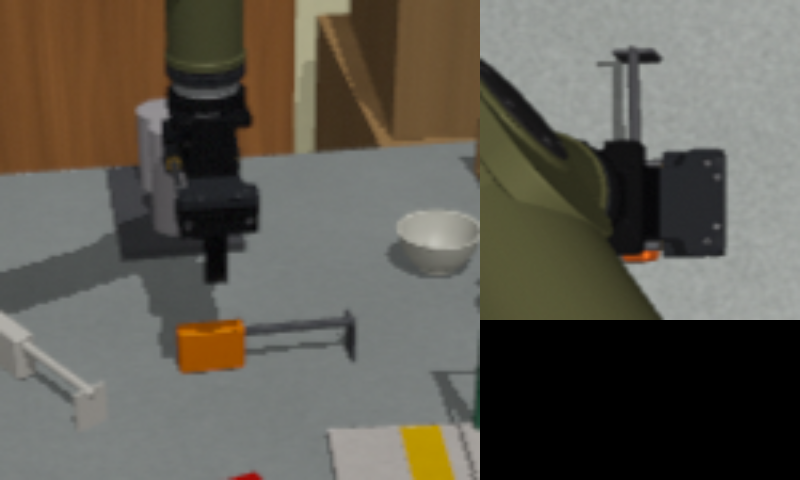

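The gripper is right above the orange handle, fingers either side of it in y; now descend.

Call:
send_rows(xyz=[[0,0,10],[0,0,20],[0,0,32],[0,0,44],[0,0,56],[0,0,66],[0,0,75],[0,0,82],[0,0,86],[0,0,86]], dr=[[0,0,0],[0,0,0],[0,0,0],[0,0,0],[0,0,0],[0,0,0],[0,0,0],[0,0,0],[0,0,0],[0,0,0]])

```text
time: 1.87
position: [0.4181, 0.3289, 0.0335]
tool_rot: [-0.019, -3.14, 0.002]
ft_force: [-1.1, -0.4, -0.0]
grip_width: 0.999
grip_force: 0.0
```

Run:
```python
from h import *
print(nose_length if not callable(nose_length) else nose_length())
s=get_state();print(s["position"],s["ft_force"])
```

```text
0.017
[0.41812518 0.32894172 0.03353497] [-1.07491465 -0.35578612 -0.00172923]
```

Call:
send_rows(xyz=[[0,0,0],[0,0,0],[0,0,0],[0,0,0],[0,0,0],[0,0,0],[0,0,0],[0,0,0],[0,0,0],[0,0,0]], dr=[[0,0,0],[0,0,0],[0,0,0],[0,0,0],[0,0,0],[0,0,0],[0,0,0],[0,0,0],[0,0,0],[0,0,0]], jaw=5, grip_force=50)

```text
time: 2.7
position: [0.4186, 0.3293, 0.0346]
tool_rot: [0.019, 3.142, 0.0]
ft_force: [-0.1, 0.6, -0.0]
grip_width: 0.323
grip_force: 0.0
```

Call:
send_rows(xyz=[[0,0,-5],[0,0,-15],[0,0,-27],[0,0,-40],[0,0,-55],[0,0,-70],[0,0,-85],[0,0,-95],[0,0,-100],[0,0,-100]], dr=[[0,0,0],[0,0,0],[0,0,0],[0,0,0],[0,0,0],[0,0,0],[0,0,0],[0,0,0],[0,0,0],[0,0,0]])

```text
time: 3.53
position: [0.4193, 0.33, 0.1364]
tool_rot: [0.019, 3.139, 0.003]
ft_force: [1.1, 1.1, -2.1]
grip_width: 0.25
grip_force: 49.9
```

Run:
```python
from h import *
s=get_state();print(s["position"],s["tool_rot"],s["grip_width"]*87)
i=snap("side","s2"); t=snap("top","t2")
cv2.imwrite("pics/c2.png",np.hstack([cv2.resize(i[60:210,180:330],(400,400)),cv2.resize(t[110:230,120:240],(400,400))])[:,:,::-1])
```

```text
[0.41934949 0.3299733  0.13635807] [0.01853502 3.13931791 0.00331258] 21.783447211120325
```

View pics/c2.png

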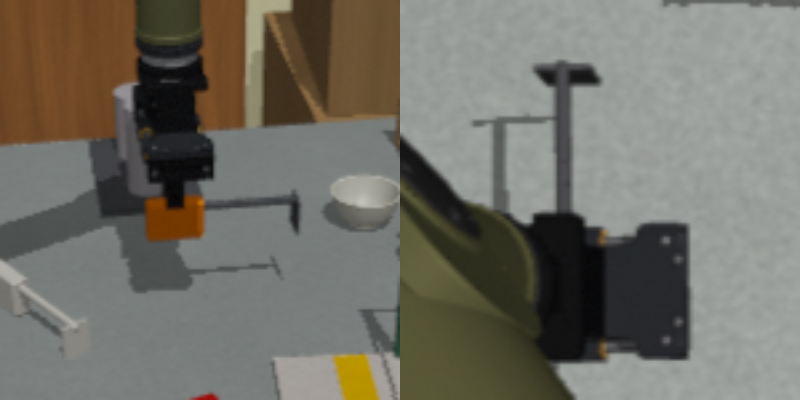

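Run:
```python
from m import *
P={}
for n in("top","side"):
    f,cx,cy,M,t=cam(n); P[n]=np.array([[f,0,cx],[0,f,cy],[0,0,1]])@np.c_[M,t]
i=cv2.imread("pics/s2.png"); print(proj("side",[.4193,.33,.132]))
# expected pixels for hook if underside z=zb
for zb in (.090,.096,.102):
    print(zb,[proj("side",[.5693,.329+d,zb]) for d in(-.018,.018)],"handle bottom/top front edge",proj("side",[.384,.318,zb]),proj("side",[.384,.318,zb+.05]),proj("side",[.454,.318,zb]))
X=cv2.cv2.triangulatePoints(P["top"],P["side"],np.array([[169.5],[131.3]]),np.array([[291.],[132.]])) if 0 else cv2.triangulatePoints(P["top"],P["side"],np.array([[169.5],[131.3]]),np.array([[291.],[133.]]))
print((X[:3]/X[3]).ravel())
s=i[:,:,::-1].copy();m=mask(s,(5,180,80),(14,255,255));m[:110]=0;m[165:]=0;m[:,:215]=0;m[:,265:]=0
c=big(m).reshape(-1,2);print("orange rect",c.min(0),c.max(0),c[c[:,0]<c[:,0].min()+4][:,1].max(),c[c[:,0]>c[:,0].max()-4][:,1].max())
d=(i[:,:,:].max(2)<75)[120:155,283:298].astype(int)
for r in d: print(''.join('.#'[v] for v in r))
```

```text
[244.4 139.7]
0.09 [array([290.7, 150.2]), array([288.4, 144.9])] handle bottom/top front edge [234.4 153.7] [233.9 140.1] [255.7 152. ]
0.096 [array([290.7, 148.6]), array([288.5, 143.4])] handle bottom/top front edge [234.3 152.1] [233.8 138.4] [255.7 150.4]
0.102 [array([290.8, 147. ]), array([288.5, 141.8])] handle bottom/top front edge [234.3 150.5] [233.7 136.8] [255.7 148.8]
[0.56846284 0.32490898 0.14551128]
orange rect [237 135] [251 146] 146 141
...............
...............
...............
...............
...............
...............
...............
...............
...............
...............
...............
...............
...............
.......#.......
###..####......
#########......
###..####......
......###......
......###......
......###......
......###......
......###......
......###......
......###......
.......##......
.......##......
........#......
...............
...............
...............
...............
...............
...............
...............
...............
```

Call:
send_rows(xyz=[[-1,-10,0],[-4,-30,0],[-7,-58,0],[-11,-88,0],[-15,-120,0],[-19,-152,0],[-23,-184,0],[-26,-212,0],[-29,-236,0],[-31,-250,0]], dr=[[0,0,0],[0,0,0],[0,0,0],[0,0,0],[0,0,0],[0,0,0],[0,0,0],[0,0,0],[0,0,0],[0,0,0]])

```text
time: 4.47
position: [0.4458, 0.0746, 0.1337]
tool_rot: [-0.025, -3.14, 0.002]
ft_force: [-0.1, -0.8, -0.5]
grip_width: 0.249
grip_force: 49.9
```

Call:
send_rows(xyz=[[-1,-10,0],[-4,-30,0],[-7,-58,0],[-11,-88,0],[-15,-120,0],[-19,-152,0],[-23,-184,0],[-26,-212,0],[-29,-234,0],[-30,-247,0]], dr=[[0,0,0],[0,0,0.01],[0,0,0.02],[0,0,0.03],[0,0,0.04],[0,0,0.05],[0,0,0.06],[0,0,0.07],[0,0,0.075],[0,0,0.075]])

```text
time: 5.3
position: [0.473, -0.1714, 0.1341]
tool_rot: [-0.141, -3.138, 0.002]
ft_force: [-0.2, 0.5, -0.9]
grip_width: 0.249
grip_force: 49.9
```

Run:
```python
from h import *
s=get_state();M=R.from_rotvec(s["tool_rot"]).as_matrix();print(s["position"],M.round(3).tolist(),s["grip_width"]*87)
print(s["position"]+M@[-.149,0,.034])
i=snap("side","s3"); t=snap("top","t3")
cv2.imwrite("pics/c3.png",np.hstack([cv2.resize(i[150:310,270:430],(400,400)),cv2.resize(t[20:170,300:450],(400,400))])[:,:,::-1])
```

```text
[ 0.47302962 -0.17142343  0.13411505] [[-0.996, 0.09, -0.001], [0.09, 0.996, -0.001], [0.001, -0.001, -1.0]] 21.645814127504437
[ 0.62140405 -0.18482112  0.10001915]
```

View pics/c3.png

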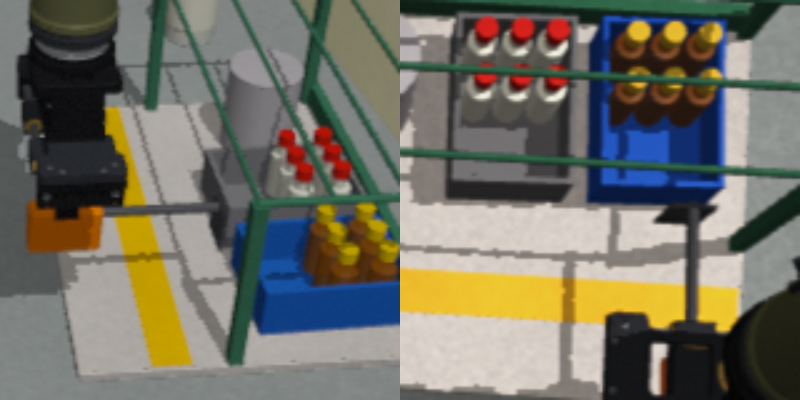

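The hook is level, tip just ahead of the blue tray: blade at about (407,99) px in the top view and lip (374..422, 89). I check the offset at the right heights.

Run:
```python
from h import *
print("blade top",ray("top",407.3,98.5,.145), "lipL",ray("top",300+195*.375,20+184*.375,.067),"lipR",ray("top",300+324*.375,20+186*.375,.067))
s=get_state();M=R.from_rotvec(s["tool_rot"]).as_matrix();p=s["position"];print(p)
tip=p+M@[-.149,0,.034]
for y in(-.19,-.184,-.178): print(M.T@(np.array([.682,y,.085])-tip))
```

```text
blade top [ 0.6178 -0.1763  0.145 ] lipL [ 0.6647 -0.1263  0.067 ] lipR [ 0.659  -0.2358  0.067 ]
[ 0.47285287 -0.1710004   0.1340528 ]
[-0.06105985  0.00014253  0.01483157]
[-0.0605148   0.00611772  0.0148243 ]
[-0.05996974  0.01209291  0.01481704]
```

Call:
send_rows(xyz=[[-4,0,0],[-10,1,0],[-18,2,0],[-26,2,0],[-34,3,0],[-42,3,0],[-50,4,0],[-56,4,0],[-61,4,0],[-61,4,0]], dr=[[0,0,0],[0,0,0],[0,0,0],[0,0,0],[0,0,0],[0,0,0],[0,0,0],[0,0,0],[0,0,0],[0,0,0]])

```text
time: 6.23
position: [0.5359, -0.1697, 0.1344]
tool_rot: [0.136, 3.138, -0.001]
ft_force: [0.1, -0.6, -1.1]
grip_width: 0.246
grip_force: 49.9
```

Run:
```python
from h import *
s=get_state();M=R.from_rotvec(s["tool_rot"]).as_matrix();print(s["position"]+M@[-.149,0,.034],s["ft_force"])
i=snap("side","s4"); t=snap("top","t4")
cv2.imwrite("pics/c4.png",np.hstack([cv2.resize(i[150:310,270:430],(400,400)),cv2.resize(t[20:120,350:450],(400,400))])[:,:,::-1])
```

```text
[ 0.68430039 -0.18256984  0.10047669] [ 0.14775458 -0.62031152 -1.1188899 ]
```

View pics/c4.png

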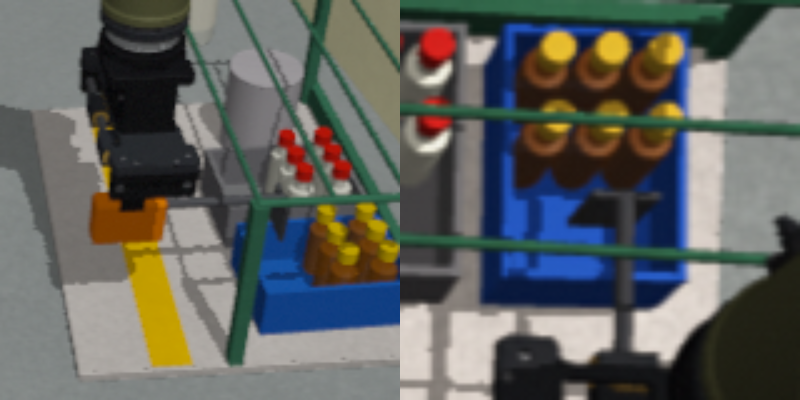

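The blade hangs over the tray's empty front space (blade at about (404,72) px in the top view, lip row ~89). Lowering.

Call:
send_rows(xyz=[[0,0,4],[0,0,10],[0,0,17],[0,0,24],[0,0,31],[0,0,38],[0,0,45],[0,0,52],[0,0,57],[0,0,57]], dr=[[0,0,0],[0,0,0],[0,0,0],[0,0,0],[0,0,0],[0,0,0],[0,0,0],[0,0,0],[0,0,0],[0,0,0]])

```text
time: 7.17
position: [0.5339, -0.1694, 0.0761]
tool_rot: [-0.136, -3.136, -0.0]
ft_force: [-0.4, 0.6, -2.1]
grip_width: 0.25
grip_force: 49.9
```

Run:
```python
from h import *
s=get_state();M=R.from_rotvec(s["tool_rot"]).as_matrix();t=s["position"]+M@[-.149,0,.034];print(t,s["ft_force"])
# final tip: lip at shelf x=0 ; tip ~ 4.5mm behind lip
X=np.array([.9955,-.0946]);Y=np.array([.0946,.9955]);d=t[:2]-[.5833,-.0457];print("tip shelf",d@X,d@Y)
```

```text
[ 0.68230659 -0.1822928   0.04177793] [-0.41071001  0.61403146 -2.10242216]
tip shelf 0.11148273968520263 -0.12661211169551234
```

Call:
send_rows(xyz=[[4,0,0],[8,0,0],[13,0,0],[19,0,0],[25,0,0],[31,0,0],[37,0,0],[43,0,0],[48,0,0],[52,0,0]], dr=[[0,0,0],[0,0,0],[0,0,0],[0,0,0],[0,0,0],[0,0,0],[0,0,0],[0,0,0],[0,0,0],[0,0,0]])

```text
time: 8.0
position: [0.4825, -0.1651, 0.0777]
tool_rot: [0.136, 3.138, 0.0]
ft_force: [2.1, 0.4, -2.5]
grip_width: 0.247
grip_force: 49.9
```

Call:
send_rows(xyz=[[4,0,0],[8,0,0],[13,0,0],[18,0,0],[23,0,0],[28,0,0],[33,0,0],[37,0,0],[40,0,0],[41,0,0]], dr=[[0,0,0],[0,0,0],[0,0,0],[0,0,0],[0,0,0],[0,0,0],[0,0,0],[0,0,0],[0,0,0],[0,0,0]])

```text
time: 8.83
position: [0.4417, -0.1615, 0.0776]
tool_rot: [-0.136, -3.139, -0.001]
ft_force: [2.5, -0.7, -1.8]
grip_width: 0.251
grip_force: 49.9
```

Run:
```python
from h import *
s=get_state();M=R.from_rotvec(s["tool_rot"]).as_matrix();t=s["position"]+M@[-.149,0,.034];print(t,s["ft_force"],s["grip_width"]*87)
X=np.array([.9955,-.0946]);Y=np.array([.0946,.9955]);d=t[:2]-[.5833,-.0457];print("tip shelf",d@X,d@Y)
i=snap("side","s5"); t=snap("top","t5")
cv2.imwrite("pics/c5.png",np.hstack([cv2.resize(i[150:310,270:430],(400,400)),cv2.resize(t[60:160,350:450],(400,400))])[:,:,::-1])
```

```text
[ 0.59010474 -0.17440774  0.04356349] [ 2.51840016 -0.67695229 -1.79476347] 21.844448639977436
tip shelf 0.01894986991223104 -0.127484828508548
```

View pics/c5.png

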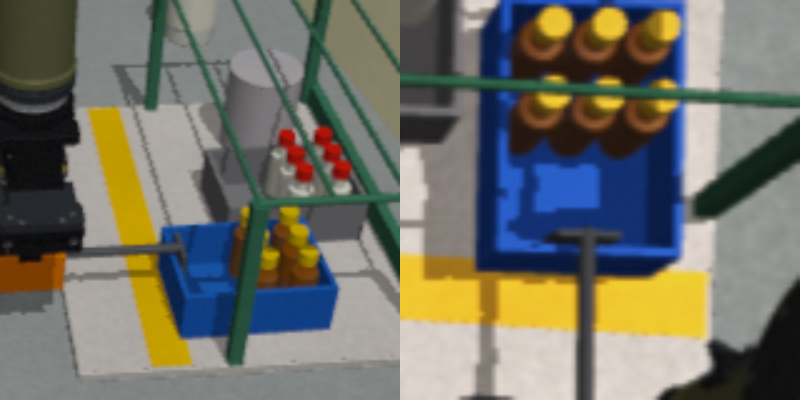

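The tray is dragged straight; its front lip is now at row ~123.5 (cols 374–421) in the top view, near the line's rear edge.

Run:
```python
from h import *
X=np.array([.9955,-.0946]);Y=np.array([.0946,.9955])
for u,v in((374.3,122.8),(420.8,124.3),(397.5,123.5)):
    p=ray("top",u,v,.067);d=p[:2]-[.5833,-.0457];print(p,d@X,d@Y)
```

```text
[ 0.5861 -0.125   0.067 ] 0.010289179999999915 -0.07867827000000002
[ 0.5791 -0.2296  0.067 ] 0.01321583999999991 -0.18346977000000003
[ 0.5827 -0.1773  0.067 ] 0.011852059999999958 -0.13106456000000002
```

Call:
send_rows(xyz=[[2,0,0],[4,0,0],[7,0,0],[9,0,0],[11,0,0],[12,0,0],[12,0,0],[12,0,0],[12,0,0],[12,0,0]], dr=[[0,0,0],[0,0,0],[0,0,0],[0,0,0],[0,0,0],[0,0,0],[0,0,0],[0,0,0],[0,0,0],[0,0,0]])

```text
time: 9.77
position: [0.4298, -0.1605, 0.0774]
tool_rot: [-0.136, -3.138, -0.0]
ft_force: [1.1, -0.2, -1.7]
grip_width: 0.246
grip_force: 49.9
```

Run:
```python
from m import *
s=get_state();M=R.from_rotvec(s["tool_rot"]).as_matrix();t=s["position"]+M@[-.149,0,.034];print(s["position"],t,s["ft_force"])
X=np.array([.9955,-.0946]);d=t[:2]-[.5833,-.0457];print("tip shelf x",d@X)
a=snap("top","t6"); m=mask(a,(105,150,60),(125,255,255)); m[:,:350]=0
b=cv2.imread("pics/t5.png")[:,:,::-1].copy();m2=mask(b,(105,150,60),(125,255,255)); m2[:,:350]=0
for q in(m2,m): print([np.where(q[:,c])[0].max() for c in(375,380,385,390,410,415)])
```

```text
[ 0.42981731 -0.16049859  0.07740356] [ 0.57822321 -0.17341199  0.04325778] [ 1.13532221 -0.16961956 -1.67231165]
tip shelf x 0.007027610817199721
[np.int64(126), np.int64(126), np.int64(127), np.int64(127), np.int64(127), np.int64(126)]
[np.int64(131), np.int64(131), np.int64(131), np.int64(132), np.int64(132), np.int64(130)]
```

The front wall moved ~11 mm to about the line's middle. Unhook: 9 mm back, then up.

Call:
send_rows(xyz=[[-3,0,0],[-6,0,0],[-9,0,0],[-9,0,0],[-9,0,-5],[-9,0,-15],[-9,0,-28],[-9,0,-42],[-9,0,-55],[-9,0,-62]], dr=[[0,0,0],[0,0,0],[0,0,0],[0,0,0],[0,0,0],[0,0,0],[0,0,0],[0,0,0],[0,0,0],[0,0,0]])

```text
time: 10.65
position: [0.4402, -0.1617, 0.142]
tool_rot: [0.136, 3.135, 0.0]
ft_force: [-0.4, -0.2, -1.1]
grip_width: 0.247
grip_force: 49.9
```

Run:
```python
from m import *
s=get_state();M=R.from_rotvec(s["tool_rot"]).as_matrix();t=s["position"]+M@[-.149,0,.034];print(s["position"],t,s["ft_force"],s["grip_width"]*87)
print(M.T@(np.array([.43,.33,.1364])-s["position"]), M[:2,:2])
a=snap("top","t7"); m=mask(a,(105,150,60),(125,255,255)); m[:,:350]=0
print([np.where(m[:,c])[0].max() for c in(375,380,385,390,410,415)])
```

```text
[ 0.440194   -0.16170832  0.14196734] [ 0.58873664 -0.17465823  0.10843548] [-0.42190491 -0.15426116 -1.14657648] 21.478270900015094
[0.05289713 0.48896194 0.00548632] [[-0.99621301  0.08688929]
 [ 0.08688941  0.99621796]]
[np.int64(131), np.int64(131), np.int64(131), np.int64(132), np.int64(132), np.int64(130)]
```

Call:
send_rows(xyz=[[1,10,0],[3,30,0],[6,58,0],[9,88,0],[13,120,0],[16,152,0],[20,184,0],[23,212,0],[25,235,0],[27,247,0]], dr=[[0,0,0],[0,0,0],[0,0,0],[0,0,0],[0,0,0],[0,0,0],[0,0,0],[0,0,0],[0,0,0],[0,0,0]])

```text
time: 11.53
position: [0.4332, 0.0902, 0.1394]
tool_rot: [-0.13, -3.139, -0.001]
ft_force: [-0.2, 0.1, -1.4]
grip_width: 0.247
grip_force: 49.9
```

Call:
send_rows(xyz=[[1,10,0],[3,30,0],[6,58,0],[9,88,0],[13,120,0],[16,152,0],[20,184,0],[23,212,0],[25,232,0],[26,242,0]], dr=[[0,0,0],[0,0,0],[0,0,0],[0,0,0],[0,0,0],[0,0,0],[0,0,0],[0,0,0],[0,0,0],[0,0,0]])

```text
time: 12.37
position: [0.4286, 0.3326, 0.1393]
tool_rot: [-0.133, -3.139, -0.001]
ft_force: [-0.2, 0.1, -1.5]
grip_width: 0.248
grip_force: 49.9
```

Call:
send_rows(xyz=[[0,0,6],[0,0,16],[0,0,28],[0,0,42],[0,0,56],[0,0,70],[0,0,82],[0,0,90],[0,0,95],[0,0,95]], dr=[[0,0,0],[0,0,0],[0,0,0],[0,0,0],[0,0,0],[0,0,0],[0,0,0],[0,0,0],[0,0,0],[0,0,0]])

```text
time: 13.2
position: [0.4283, 0.3292, 0.0432]
tool_rot: [-0.137, -3.137, 0.003]
ft_force: [-0.3, 0.5, -1.7]
grip_width: 0.247
grip_force: 49.9
```

Run:
```python
from m import *
s=get_state();print(s["position"],s["tool_rot"],s["ft_force"],s["grip_width"]*87)
```

```text
[0.42828051 0.32923458 0.04322117] [-1.37480162e-01 -3.13708987e+00  2.68916139e-03] [-0.30840698  0.52366709 -1.68304434] 21.457891538734852
```

Call:
send_rows(xyz=[[0,0,1],[0,0,2],[0,0,3],[0,0,4],[0,0,5],[0,0,6],[0,0,7],[0,0,8],[0,0,8],[0,0,8]], dr=[[0,0,0],[0,0,0],[0,0,0],[0,0,0],[0,0,0],[0,0,0],[0,0,0],[0,0,0],[0,0,0],[0,0,0]])

```text
time: 14.03
position: [0.4288, 0.3306, 0.0367]
tool_rot: [0.136, 3.139, 0.0]
ft_force: [-0.4, -0.3, -0.6]
grip_width: 0.249
grip_force: 50.0
```

Call:
send_rows(xyz=[[0,0,0.5],[0,0,1],[0,0,1.5],[0,0,2],[0,0,2.5],[0,0,2.5],[0,0,2.5],[0,0,2.5],[0,0,2.5],[0,0,2.5]], dr=[[0,0,0],[0,0,0],[0,0,0],[0,0,0],[0,0,0],[0,0,0],[0,0,0],[0,0,0],[0,0,0],[0,0,0]])

```text
time: 14.87
position: [0.4289, 0.3315, 0.0362]
tool_rot: [0.136, 3.138, 0.002]
ft_force: [-2.9, -1.2, 11.9]
grip_width: 0.252
grip_force: 49.9
```

Contact with the bench (12 N); open the fingers and wait, then lift.

Call:
send_rows(xyz=[[0,0,0],[0,0,-1],[0,0,-2],[0,0,-2],[0,0,-2],[0,0,-2],[0,0,-2],[0,0,-2],[0,0,-2],[0,0,-2]], dr=[[0,0,0],[0,0,0],[0,0,0],[0,0,0],[0,0,0],[0,0,0],[0,0,0],[0,0,0],[0,0,0],[0,0,0]], jaw=80)

```text
time: 15.7
position: [0.4288, 0.3304, 0.036]
tool_rot: [0.136, 3.139, -0.0]
ft_force: [-0.2, -0.1, 0.5]
grip_width: 0.889
grip_force: 0.0
```

Call:
send_rows(xyz=[[0,0,0],[0,0,-2],[0,0,-10],[0,0,-22],[0,0,-40],[0,0,-60],[0,0,-85],[0,0,-110],[0,0,-130],[0,0,-140]], dr=[[0,0,0],[0,0,0],[0,0,0],[0,0,0],[0,0,0],[0,0,0],[0,0,0],[0,0,0],[0,0,0],[0,0,0]])

```text
time: 16.53
position: [0.4302, 0.3316, 0.1806]
tool_rot: [0.136, 3.134, 0.007]
ft_force: [-0.4, 1.0, 0.2]
grip_width: 0.92
grip_force: 0.0
```

Run:
```python
from h import *
s=get_state();print(s["position"],s["ft_force"],s["grip_width"]*87)
i=snap("side","s8"); t=snap("top","t8")
cv2.imwrite("pics/c8.png",np.hstack([cv2.resize(i[100:310,200:460],(400,323)),cv2.resize(t[20:230,140:450],(400,323))])[:,:,::-1])
```

```text
[0.43024459 0.33155223 0.18062478] [-0.36733883  1.01981095  0.19217638] 80.01154975065114
```

View pics/c8.png

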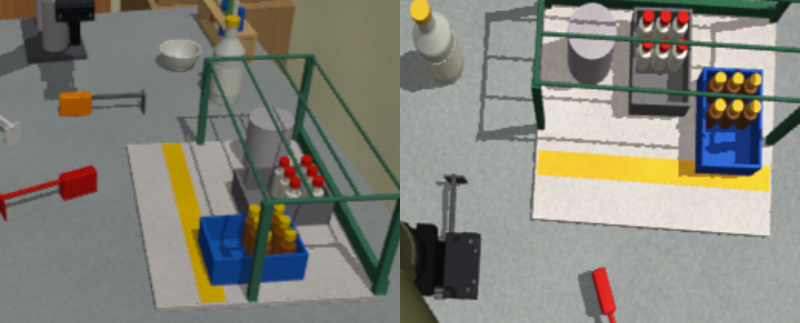

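The hook stands upright on the bench left of the shelf, and the blue tray's front wall is over the line; the grey tray hasn't moved. One numeric check before handing in.

Run:
```python
from m import *
X=np.array([.9955,-.0946])
for u,v in((380,131.5),(410,132.3)):
    p=ray("top",u,v,.012);print((p[:2]-[.5833,-.0457])@X+.0025)
print(close_job())
```

```text
0.006146939999999931
0.008611269999999957
the job is handed in; nothing more can be done
None
```

The job is handed in. The blue tray's front wall is over the yellow line, about 6–9 mm behind its middle by the last check (the limit is 20 mm). The grey tray looks unmoved, and the orange hook is back upright on the bench to the left of the shelf. The hand-in gave no verdict.

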